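# Mount the round peg hanger on its drying post

### The job

Put the round pink peg hanger on its drying post: pick it up by the square neck, lower it level over the upright rod, and when its foot meets the brass cross bar, turn it gently under light pressure until the slots drop over the bar and the hanger sits fully home on the white collar. Never force it down, do not drop it, leave the tumbler, soap dish and beater where they are, and let go at the end.

Things in the scene. Friction and masses are not known exactly. Their poses are not given: they have to be found in the camera images.
- hanger_mid (a point): Loose pink plastic peg hanger, upright, 100 mm high, about 260 g (varies). Point on its bore axis, 50 mm above its underside. z = bore axis, up; x, y square to its neck's faces. Bore 17 mm diameter, right through. Ring and eight pegs round it: 210 mm over all, 3 to 55 mm above the underside, carried by four thin spokes; above them the neck is free all round.
- hanger_grip (a point): Point to grip the hanger: on its axis, 88 mm above its underside, near the top of its square neck, 32 x 32 mm, which runs from 14 to 100 mm above the underside. Grip two opposite faces (across the hanger's x or y).
- hanger_foot (a point): Centre of the hanger's underside. Foot: 44 x 44 mm, the lowest 14 mm. Two slots, 8 mm wide and 14 mm deep, cross the underside along the hanger's x and y, so a slot comes round every quarter turn.
- post_seat (a point): Fixed drying post: point on its rod's axis at the top face of the white collar (68 mm diameter), where the hanger's underside must finally rest, 30 mm above the plank. z up along the rod. Rod vertical, 14 mm diameter. Below, a concrete foot 144 mm in diameter, 18 mm high.
- post_tip (a point): Centre of the rod's tip, 112 mm above post_seat, 142 mm above the plank. The last 10 mm taper from 14 to 7 mm diameter.
- post_bar (a point): Top of the fixed brass cross bar on the collar, on the rod's axis, 8 mm above post_seat. Bar 46 mm long, 5 mm wide, 8 mm high. Its direction differs each time and is NOT given by these axes: turn the lightly pressed hanger up to a quarter turn to find it. Off it the foot stops here; slots pass within about 4 degrees. More than 35 N on bar, collar or rod is too much.
- tumbler: Closed stainless steel tumbler, 67 mm in diameter, 112 mm high; origin at the centre of its underside. Leave alone.
- soap_dish: Green soap dish with white drainer and a bar of soap, 85 x 125 mm, 40 mm high; origin at the centre of its underside. Leave alone.
- beater: Wooden paddle beater lying flat along its own x, blade 240 x 85 x 22 mm whose centre is 90 mm along +x from the origin, handle reaching 180 mm to -x; origin on the underside. Leave alone.

How it is judged (in metres and radians):
On the way:
1. the hanger is threaded on the rod, level, its foot at least 40 mm below the rod's tip (horizontal distance between hanger_mid and post_seat below 0.008 m and height (world z) of hanger_mid below 0.152 m and angle between hanger_mid's own z axis and vertical below 0.12 rad), for 0.1 s.
At the end, for the whole second after the job is handed in: The hanger is on the rod (axis within 5 mm), fully home with the bar in its slots (foot within 2.5 mm of the collar), upright within 0.05 rad, released and at rest; the bystanders stand where they were (horizontal distance between hanger_mid and post_seat below 0.005 m and z of hanger_mid in the frame of post_seat below 0.0525 m and angle between hanger_mid's own z axis and vertical below 0.05 rad and linear speed of hanger below 0.02 m/s and contact force between the fingers and hanger below 0.1 N); the robot touches nothing.
It fails at once if the hanger pressed on the post, collar or bar with more than 35 N (contact force between hanger and collar above 35 N or contact force between hanger and post above 35 N).
It fails at once if the hanger tipped more than 17 degrees (angle between hanger_mid's own z axis and vertical above 0.3 rad).
It fails at once if a bystander moved more than 20 mm (distance of any of tumbler, soap_dish, beater from where it was at the start of the episode above 0.02 m).
It fails at once if the hanger dropped (moving faster than 0.5 m/s with the fingers off it) (linear speed of hanger above 0.5 m/s and contact force between the fingers and hanger below 0.1 N).
It also fails if it takes over 67 s, if anything falls off the work surface, if the arm or the gripper's body presses on something with over 40 N, if the wrist force passes 120 N, or if a joint passes its speed limit or range.

### The arm

A 6-joint arm with a two-finger parallel gripper is mounted at the origin on the work surface. World frame = base frame: x ahead of the robot, y to its left, z up, the work surface at z = 0. Lengths are in mm, angles in rad, forces in N, time in s.
With the tool pointing down it reaches from about 325 to 775 mm from the base axis. Payload 5.5 kg.
Tool frame: the origin (TCP) lies midway between the tips of the shut fingers; the grasp point (between the pads) lies 19 mm behind it (ctrl.grip_depth is the distance from the TCP to the grasp point, in mm); z points along the fingers, y is the line along which they close (so a half turn about z gives the same grasp; the last joint's range is limited). The gripper opens to 88 mm and grips with 3 to 60 N. Pads are 20 mm wide; open, the fingers measure 115 mm over their backs; the gripper's body (75 mm by 178 mm) begins 61 mm behind the grasp point.
Start: joints at [-0.057, 0.091, 1.231, -0, 1.82, -0.057], TCP at [600.013, -0.003, 187.731] pointing down, gripper open.
Joint ranges: [-2.87, 2.87], [-0.86, 2.18], [0.17, 2.46], [-1.51, 4.65], [0.06, 2.69], [-2.65, 2.65]. Speed limits (rad/s): [2.57, 2.57, 3.01, 3.14, 3.14, 3.14].

### API

Orientations are given as a unit quaternion [x, y, z, w].
In Python, from bench import monitor, eyes, sign_off, ctrl gives the robot as it stands.
- The arm moves only by the tool drive_tool, never from a script. Its arguments are lists of equal length, an entry for each row: "slide": the shift along the tool's x, y, z in units of 40 mm (1.0 is 40 mm), a list of three; "turn": the turn, a rotation vector about the tool's x, y, z in units of 5 degrees (1.0 is 5 degrees), a list of three. In form: {"slide": [[tx, ty, tz], ...], "turn": [[wx, wy, wz], ...]}. A call has exactly 8 rows; each row shifts and turns the commanded pose from where the row before left it, along the tool's axes as they then stand; what a row does not reach is not made up. A row lasts 1/12 s, in which the tool goes at most 41.7 mm and 7.16 degrees, less where a joint would pass 70% of its speed; a pose out of reach is approached as far as the arm can. A call is refused whole if a number of a shift passes 1 or a number of a turn 1, either way. A call with a gripper value outside its range is refused whole. "claw" is the opening, from -1 (shut) to 1 (fully open), set as the call begins (left out, the last holds). The fingers move at their own pace and stop on an object; the grip force is fixed at half the most. Time passes only in rows, so rows that do not move let the fingers close, or fill a call up. It gives the time, the measured TCP pose, the force, the opening and the grip force at its end, in the units of the state.
- monitor.read_state(): the state, without advancing time (a new reading comes with each control period).
- eyes.capture(name): name is "scene" or "side" or "wrist"; returns a dict with "img" (420x560x3 uint8, red, green, blue), "mtx" (3x3 intrinsics, pixels), "rvec" (rotation vector, rad) and "tvec" (3), from world to camera coordinates, as OpenCV has them; the wrist camera has in their place "T_tool_cam" (4x4, takes a point from camera to tool coordinates, whose origin is the TCP and whose axes are the flange's). Camera axes: x right, y down, z forward; pixel columns grow to the right and rows downward; lengths in mm; the calibration is good to about 2 mm. A picture is of the moment at which its call begins: read the wrist's pose just before it. There is no depth.
- sign_off(): hands the job in; it is judged then, once.
The state is a dict: "time": time; "joint_positions": joint angles; "joint_velocities": joint speeds; "joint_torque": joint torques, N m; "tcp_pos": TCP position; "ee_rot": TCP orientation; "wrist_force": force on the tool from outside, world axes, zero at the start; "ft_torque": the same for the moment, N m; "finger_gap": opening from 0.0 (shut) to 1.0 (fully open); "grasp_force": force on a finger pad.
Only numpy, scipy, OpenCV 4.12 (cv2) and the standard library are available. Lean on these libraries where they do the work, as an engineer would, in place of code of your own. Each camera call takes 0.05 s, during which the arm holds its last target. There are 200 camera calls.

## Working session

There is one attempt and no reset: what is moved stays moved. The work goes in short steps, Python scripts to look and compute and a tool call to move; the robot and the scene stay as the last step left them, time stands still between calls to the robot, and variables do not carry over. Pictures are saved under pics/ and viewed, at most 10 in all, crops included, and the job is handed in when it is done.

Besides the shell and the picture viewer there is one more tool, called by a JSON object that holds its "fn" and its "kwargs", one argument or row to a line. drive_tool: Moves the arm, as the interface text tells. Its arguments: {"type":"object","properties":{"slide":{"type":"array"},"turn":{"type":"array"},"claw":{"type":"number"}},"required":["slide","turn"]}

```bash
mkdir -p pics; ls; python3 - <<'E'
from bench import monitor, eyes
import cv2,pickle
s=monitor.read_state();print({k:s[k] for k in('time','tcp_pos','ee_rot','wrist_force','finger_gap')})
d={}
for n in('scene','side','wrist'):
    d[n]=eyes.capture(n);
    cv2.imwrite(f'pics/{n}0.png',d[n]['img'][:,:,::-1])
d['s']=s
pickle.dump(d,open('d0.pkl','wb'))
print(d['wrist'])if 0 else print(d['wrist']['T_tool_cam'],d['wrist']['mtx'])
E
```

```text
pics
{'time': 0.0, 'tcp_pos': array([5.99653543e+02, 1.20186458e-02, 1.86616954e+02]), 'ee_rot': array([ 7.07113191e-01,  7.07099740e-01, -6.37651451e-04, -6.96676507e-04]), 'wrist_force': array([0.44854468, 0.10724258, 0.28813023]), 'finger_gap': 0.998541922814344}
[[ 8.28956336e-04 -9.58981068e-01 -2.83468911e-01  7.70931933e+01]
 [ 9.99999616e-01  8.75177380e-04 -3.64150012e-05 -4.91274646e-01]
 [ 2.83006876e-04 -2.83468772e-01  9.58981426e-01 -1.95127536e+02]
 [ 0.00000000e+00  0.00000000e+00  0.00000000e+00  1.00000000e+00]] [[295.42458631   0.         283.18909398]
 [  0.         295.42458631 209.12155512]
 [  0.           0.           1.        ]]
```

View pics/scene0.png

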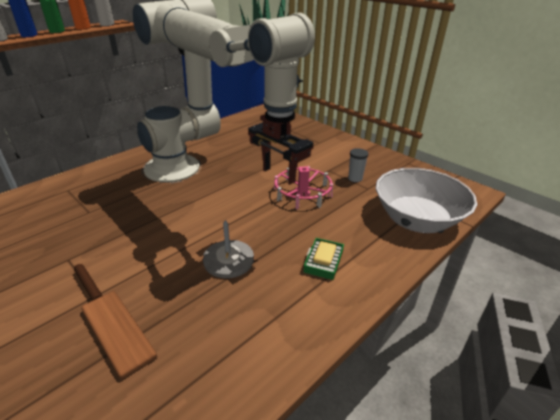

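View pics/side0.png

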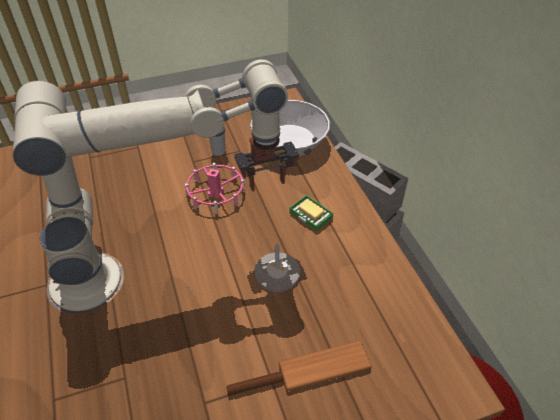

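Scene view: hanger neck near (303,180), post rod from (226,222) to (228,255). Side view: hanger near (214,183), post near (278,262). Next I'll enlarge both and measure.

```bash
cat > h.py <<'E'
import numpy as np, cv2
from scipy.spatial.transform import Rotation as R
def ray(c,uv):
    K=c['mtx']; Rm=cv2.Rodrigues(np.array(c['rvec'],float))[0]; t=np.array(c['tvec'],float).ravel()
    d=Rm.T@np.linalg.inv(K)@np.array([uv[0],uv[1],1.]); return -Rm.T@t, d/np.linalg.norm(d)
def atz(c,uv,z):
    o,d=ray(c,uv); return o+d*(z-o[2])/d[2]
def meet(rs):
    A=sum(np.eye(3)-np.outer(d,d) for o,d in rs); b=sum((np.eye(3)-np.outer(d,d))@o for o,d in rs)
    return np.linalg.solve(A,b)
def proj(c,p):
    return cv2.projectPoints(np.array(p,float).reshape(-1,3),np.array(c['rvec'],float),np.array(c['tvec'],float),c['mtx'],None)[0].reshape(-1,2)
def wcam(c,s):
    "give the wrist picture world rvec/tvec"
    T=np.eye(4);T[:3,:3]=R.from_quat(s['ee_rot']).as_matrix();T[:3,3]=s['tcp_pos']
    M=np.linalg.inv(T@c['T_tool_cam']); c=dict(c); c['rvec']=cv2.Rodrigues(M[:3,:3])[0]; c['tvec']=M[:3,3]; return c
E
python3 - <<'E'
import pickle,cv2,numpy as np
from h import *
d=pickle.load(open('d0.pkl','rb'))
cr=[('scene',263,158),('scene',190,215),('side',175,160),('side',240,235)]
t=[cv2.resize(d[n]['img'][y:y+60,x:x+80,::-1],(400,300),interpolation=cv2.INTER_CUBIC) for n,x,y in cr]
cv2.imwrite('pics/crop0.png',np.vstack([np.hstack(t[:2]),np.hstack(t[2:])]))
print(atz(d['scene'],(303,168),100),atz(d['side'],(213,172),100),atz(d['scene'],(226,222),142),atz(d['side'],(277,246),142))
E
```

```text
[474.99529689 244.15119063 100.        ] [480.89212028 240.43534504 100.        ] [ 577.53681427 -170.02109508  142.        ] [ 570.67078928 -178.28903806  142.        ]
```

View pics/crop0.png

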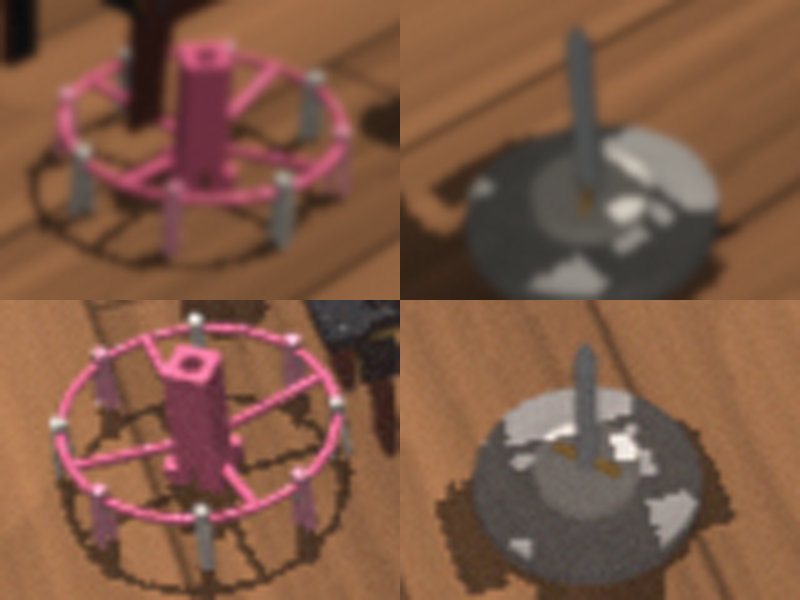

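View pics/wrist0.png

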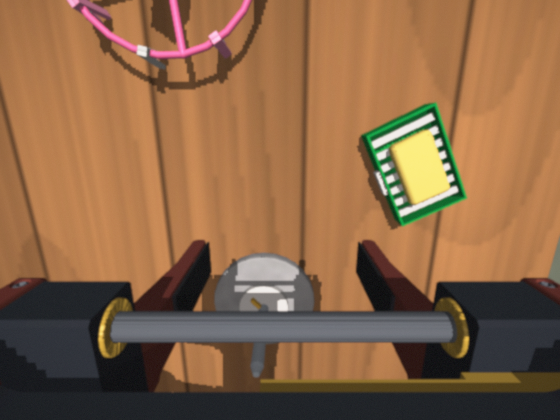

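Crop: neck-top bore at about scene (304.0,169.0) and side (213.0,172.0). Rod tip at scene (225.0,220.2) and side (276.4,244.0). Brass bar ends in the side crop run (553,447)–(620,472). Spoke-rim joins are readable in both crops.

```bash
python3 - <<'E'
import pickle
from h import *
np.set_printoptions(precision=1,suppress=True)
d=pickle.load(open('d0.pkl','rb'));S,D=d['scene'],d['side']
s=lambda x,y:(263+x/5-.4,158+y/5-.4); p=lambda x,y:(175+x/5-.4,160+(y-300)/5-.4); q=lambda x,y:(240+(x-400)/5-.4,235+(y-300)/5-.4); sp=lambda x,y:(190+(x-400)/5-.4,215+y/5-.4)
for a,b,z in((s(207,57),p(192,362),100),(sp(577,28),q(584,347),142)):
    print(meet([ray(S,a),ray(D,b)]),atz(S,a,z),atz(D,b,z))
ang=lambda a,b:np.degrees(np.arctan2(*(b-a)[1::-1]))
sk=[p(80,463),p(320,378),p(150,340),p(250,500)];P=[atz(D,u,53) for u in sk];print('side spokes',ang(P[0],P[1]),ang(P[2],P[3]),np.mean(P,0))
sk=[s(125,180),s(270,65),s(95,82),s(310,163)];P=[atz(S,u,53) for u in sk];print('scene spokes',ang(P[0],P[1]),ang(P[2],P[3]),np.mean(P,0))
P=[atz(D,p(*u),100) for u in((164,373),(178,346),(220,353),(211,383))];print('neck',[ang(P[i],P[(i+1)%4]) for i in range(4)],np.mean(P,0))
P=[atz(D,q(*u),38) for u in((553,447),(620,472))];print('bar',ang(*P),P)
# wrist view of the post
W=wcam(d['wrist'],d['s'])
print('proj post wrist',proj(W,[[574,-174,38],[574,-174,142]]))
# peg-ring ellipse centre by colour
for n,c in(('scene',S),('side',D)):
    h=cv2.cvtColor(c['img'],cv2.COLOR_RGB2HSV);m=((h[...,0]>160)&(h[...,1]>90)&(h[...,2]>120)).astype('u1')
E
```

```text
[481.2 242.2  99. ] [482.  241.6 100. ] [480.9 240.4 100. ]
[ 571.5 -169.5  142.9] [ 569.6 -167.1  142. ] [ 571.5 -170.5  142. ]
side spokes 8.622800411571893 -81.93987914522525 [480.2 232.5  53. ]
scene spokes 100.28641246943435 9.617174787497458 [484.8 234.8  53. ]
neck [np.float64(56.07211479834131), np.float64(-33.00893480900761), np.float64(-116.39784229352047), np.float64(143.71565283615624)] [481.3 238.5 100. ]
bar -44.32335921034229 [array([ 554.6, -158.4,   38. ]), array([ 587.3, -190.3,   38. ])]
proj post wrist [[264.8 314.8]
 [258.5 378.7]]
```

Hanger is at about (481,241) with its neck axes at about -36°/54°. The post is at about (571.5,-169.5) and the bar at about -44°. I'll move in and look with the wrist camera.

{"fn": "drive_tool", "kwargs": {
  "slide": [
    [0.58,-0.5,0],
    [0.58,-0.5,0],
    [0.58,-0.5,0],
    [0.58,-0.5,0],
    [0.58,-0.5,0],
    [0.58,-0.5,0],
    [0.58,-0.5,0],
    [0.58,-0.5,0]
  ],
  "turn": [
    [0,0,0],
    [0,0,0],
    [0,0,0],
    [0,0,0],
    [0,0,0],
    [0,0,0],
    [0,0,0],
    [0,0,0]
  ],
  "claw": 1
}}

```text
time: 0.82
tcp_pos: [438.7, 186.4, 187.4]
ee_rot: [0.707, 0.707, -0.0, -0.0]
wrist_force: [-0.5, 1.1, -0.2]
finger_gap: 1.0
grasp_force: 0.0
```

{"fn": "drive_tool", "kwargs": {
  "slide": [
    [0,0,0],
    [0,0,0],
    [0,0,0],
    [0,0,0],
    [0,0,0],
    [0,0,0],
    [0,0,0],
    [0,0,0]
  ],
  "turn": [
    [0,0,1],
    [0,0,1],
    [0,0,1],
    [0,0,1],
    [0,0,1],
    [0,0,1],
    [0,0,1],
    [0,0,0.2]
  ]
}}

```text
time: 1.48
tcp_pos: [439.9, 185.6, 187.4]
ee_rot: [0.892, 0.452, -0.0, -0.0]
wrist_force: [-0.3, 0.4, -0.2]
finger_gap: 1.0
grasp_force: 0.0
```

```bash
python3 - <<'E'
from bench import monitor, eyes
import pickle
from h import *
s=monitor.read_state();c=eyes.capture('wrist');pickle.dump((s,c),open('d1.pkl','wb'))
print(s['time'],s['tcp_pos'],R.from_quat(s['ee_rot']).as_matrix().round(3),s['wrist_force'])
W=wcam(c,s);print(proj(W,[[481,241,100],[481,241,53]]))
cv2.imwrite('pics/w1.png',cv2.resize(c['img'][:,:,::-1],(800,600),interpolation=cv2.INTER_CUBIC))
E
```

```text
1.4833 [439.85916037 185.56540417 187.41821643] [[ 0.591  0.807 -0.001]
 [ 0.807 -0.591 -0.   ]
 [-0.    -0.    -1.   ]] [-0.34732171  0.4107201  -0.1795247 ]
[[283.73930091 130.62302588]
 [283.67741689 129.34655359]]
```

View pics/w1.png

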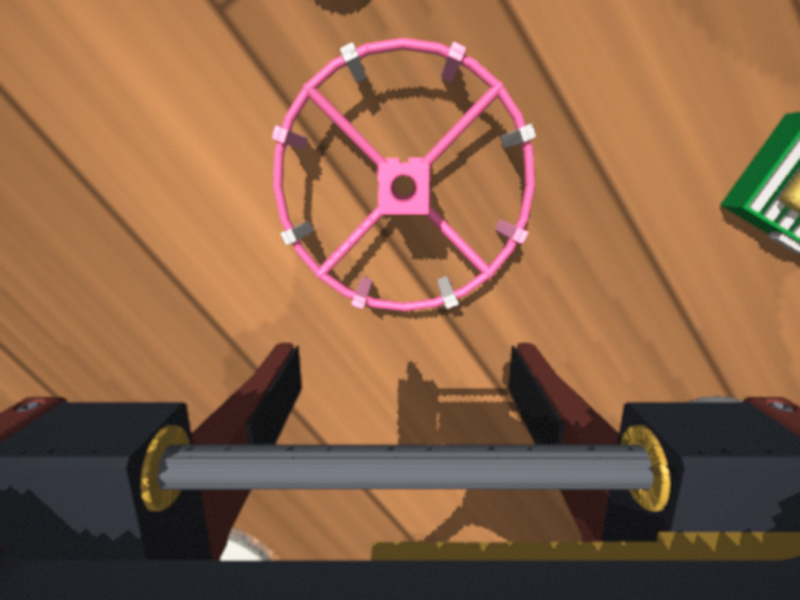

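The wrist picture shows the bore at (403,187) in the 800-wide view. Neck faces line up with the tool within about 1°. It is 69 mm ahead in tool x and -1.2 mm in y.

{"fn": "drive_tool", "kwargs": {
  "slide": [
    [0.43,-0.03,0],
    [0.43,0,0],
    [0.43,0,0],
    [0.43,0,0.2],
    [0,0,0.3],
    [0,0,0.3],
    [0,0,0.3],
    [0,0,0.1]
  ],
  "turn": [
    [0,0,0],
    [0,0,0],
    [0,0,0],
    [0,0,0],
    [0,0,0],
    [0,0,0],
    [0,0,0],
    [0,0,0]
  ]
}}

```text
time: 2.2
tcp_pos: [478.0, 240.9, 136.6]
ee_rot: [0.891, 0.454, -0.002, -0.0]
wrist_force: [0.1, 0.5, 0.2]
finger_gap: 0.998
grasp_force: 0.0
```

{"fn": "drive_tool", "kwargs": {
  "slide": [
    [0,0,0.25],
    [0,0,0.3],
    [0,0,0.3],
    [0,0,0.3],
    [0,0,0.3],
    [0,0,0.2],
    [0,0,0.1],
    [0,0,0]
  ],
  "turn": [
    [0,0,0],
    [0,0,0],
    [0,0,0],
    [0,0,0],
    [0,0,0],
    [0,0,0],
    [0,0,0],
    [0,0,0]
  ]
}}

```text
time: 2.87
tcp_pos: [478.9, 241.7, 68.3]
ee_rot: [0.891, 0.454, -0.001, -0.0]
wrist_force: [-0.7, 1.0, -0.1]
finger_gap: 0.998
grasp_force: 0.0
```

```bash
python3 - <<'E'
from bench import monitor, eyes
import pickle
from h import *
s=monitor.read_state();a,b,c=eyes.capture('wrist'),eyes.capture('scene'),eyes.capture('side')
print(s['time'],s['tcp_pos'],s['wrist_force'])
f=lambda i,x,y:cv2.resize(i['img'][y:y+120,x:x+160,::-1],(400,300),interpolation=cv2.INTER_CUBIC)
cv2.imwrite('pics/g.png',np.vstack([np.hstack([f(b,225,110),f(c,135,110)]),np.hstack([f(a,200,200),cv2.resize(a['img'][:,:,::-1],(400,300))])]))
E
```

```text
2.8667 [478.8726816  241.71919694  68.27696921] [-0.73999645  1.01952416 -0.12243029]
```

View pics/g.png

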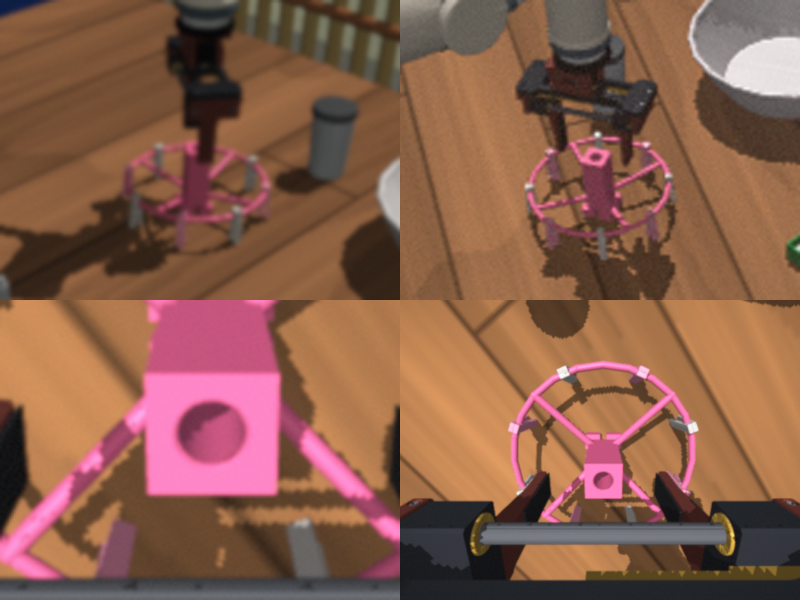

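The fingers straddle the neck, square to it and centred. The bore is within about 1.5 mm of the tool axis. Closing now.

{"fn": "drive_tool", "kwargs": {
  "slide": [
    [0.03,0,0],
    [0,0,0],
    [0,0,0],
    [0,0,0],
    [0,0,0],
    [0,0,0],
    [0,0,0],
    [0,0,0]
  ],
  "turn": [
    [0,0,0],
    [0,0,0],
    [0,0,0],
    [0,0,0],
    [0,0,0],
    [0,0,0],
    [0,0,0],
    [0,0,0]
  ],
  "claw": -1
}}

```text
time: 3.68
tcp_pos: [480.2, 242.9, 69.7]
ee_rot: [0.891, 0.454, -0.0, -0.0]
wrist_force: [-0.1, -0.0, -0.5]
finger_gap: 0.43
grasp_force: 0.0
```

{"fn": "drive_tool", "kwargs": {
  "slide": [
    [0,0,0],
    [0,0,0],
    [0,0,0],
    [0,0,0],
    [0,0,0],
    [0,0,0],
    [0,0,0],
    [0,0,0]
  ],
  "turn": [
    [0,0,0],
    [0,0,0],
    [0,0,0],
    [0,0,0],
    [0,0,0],
    [0,0,0],
    [0,0,0],
    [0,0,0]
  ]
}}

```text
time: 4.35
tcp_pos: [480.2, 243.0, 69.7]
ee_rot: [0.891, 0.454, 0.0, -0.0]
wrist_force: [0.6, 0.1, 0.3]
finger_gap: 0.001
grasp_force: 0.0
```

The gap reads 0 with no grip force, so the fingers seem to have missed the neck. I'll look.

```bash
python3 - <<'E'
from bench import monitor, eyes
from h import *
s=monitor.read_state();a,b,c=eyes.capture('wrist'),eyes.capture('scene'),eyes.capture('side')
print(s)
f=lambda i,x,y:cv2.resize(i['img'][y:y+120,x:x+160,::-1],(400,300),interpolation=cv2.INTER_CUBIC)
cv2.imwrite('pics/g2.png',np.vstack([np.hstack([f(b,225,110),f(c,135,110)]),np.hstack([f(a,200,200),cv2.resize(a['img'][:,:,::-1],(400,300))])]))
E
```

```text
{'time': 4.35, 'joint_positions': array([ 4.05149401e-01, -6.65859122e-02,  1.59829237e+00,  5.21887802e-05,
        1.60987283e+00,  1.03346276e+00]), 'joint_velocities': array([-1.10894393e-03,  5.06999907e-04, -1.35686467e-03,  1.02125145e-03,
       -5.59764258e-04, -2.61244169e-05]), 'joint_torque': array([ 1.35093338e-03, -3.75907087e+01, -4.04859173e+01,  5.02027001e-02,
       -5.46912197e-02,  3.76652991e-06]), 'tcp_pos': array([480.18494571, 242.9567746 ,  69.7304648 ]), 'ee_rot': array([ 8.91004887e-01,  4.53993713e-01,  8.38718763e-06, -2.55763805e-05]), 'wrist_force': array([0.61555769, 0.13643366, 0.28591936]), 'ft_torque': array([-0.03229557,  0.08666589,  0.00631953]), 'grasp_force': 0.0, 'finger_gap': 0.0006730371359294557}
```

View pics/g2.png

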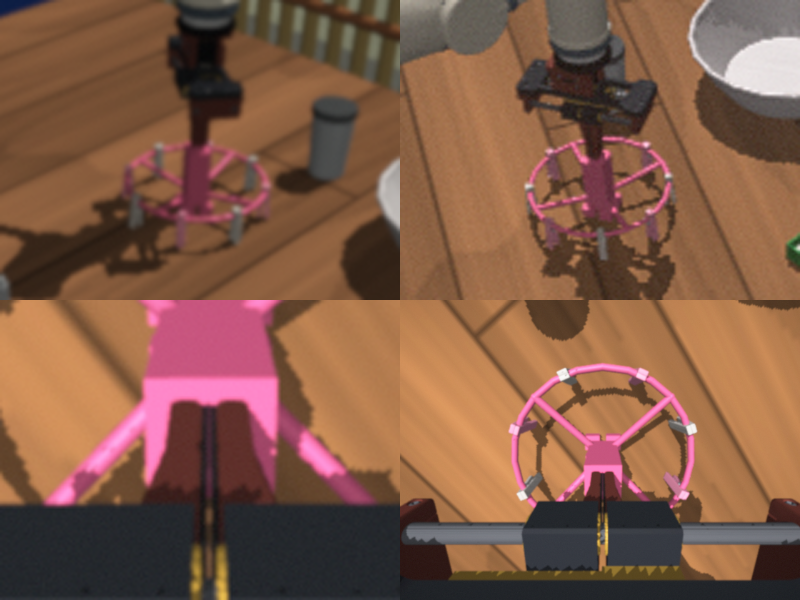

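The picture shows the shut fingertips ending at the neck's top face, at wrist (283,242), with the hanger unmoved. In w1 the open tips are about 148 px apart for 88 mm, which puts them about 30 mm behind the reported TCP. So the real fingertips are higher than the stated tool point. I'll check that number in the side view before going lower.

{"fn": "drive_tool", "kwargs": {
  "slide": [
    [0,0,-0.3],
    [0,0,0],
    [0,0,0],
    [0,0,0],
    [0,0,0],
    [0,0,0],
    [0,0,0],
    [0,0,0]
  ],
  "turn": [
    [0,0,0],
    [0,0,0],
    [0,0,0],
    [0,0,0],
    [0,0,0],
    [0,0,0],
    [0,0,0],
    [0,0,0]
  ],
  "claw": 1
}}

```text
time: 5.17
tcp_pos: [480.1, 242.9, 81.5]
ee_rot: [0.891, 0.454, -0.0, -0.0]
wrist_force: [1.1, -1.0, -0.4]
finger_gap: 0.569
grasp_force: 0.0
```

{"fn": "drive_tool", "kwargs": {
  "slide": [
    [0,0,0],
    [0,0,0],
    [0,0,0],
    [0,0,0],
    [0,0,0],
    [0,0,0],
    [0,0,0],
    [0,0,0]
  ],
  "turn": [
    [0,0,0],
    [0,0,0],
    [0,0,0],
    [0,0,0],
    [0,0,0],
    [0,0,0],
    [0,0,0],
    [0,0,0]
  ]
}}

```text
time: 5.83
tcp_pos: [480.2, 242.9, 81.7]
ee_rot: [0.891, 0.454, -0.0, -0.0]
wrist_force: [0.1, 0.3, 0.6]
finger_gap: 1.005
grasp_force: 0.0
```

```bash
python3 - <<'E'
from bench import monitor, eyes, ctrl
import pickle
from h import *
print('grip_depth',ctrl.grip_depth,[x for x in dir(ctrl) if x[0]!='_'])
s=monitor.read_state();b,c=eyes.capture('scene'),eyes.capture('side')
T=R.from_quat(s['ee_rot']);print(s['tcp_pos'],s['finger_gap'])
f=lambda i,x,y:cv2.resize(i['img'][y:y+75,x:x+100,::-1],(800,600),interpolation=cv2.INTER_CUBIC)
o=f(c,170,130)
for z,col in((0,(0,255,0)),(-31,(255,255,0))):
  for y in(-44,44):
    u=proj(c,[s['tcp_pos']+T.apply([0,y,z])])[0]; cv2.circle(o,(int((u[0]-170+.5)*8),int((u[1]-130+.5)*8)),5,col,-1)
cv2.imwrite('pics/o.png',o)
E
```

```text
grip_depth 18.700000000000003 ['IKError', 'grip_depth']
[480.17422904 242.94500486  81.72695422] 1.0046744095997566
```

View pics/o.png

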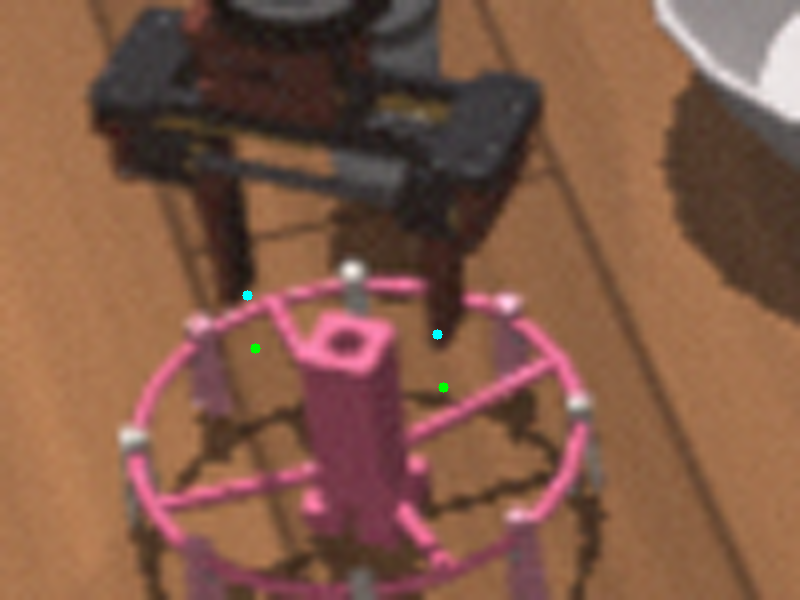

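The real tips, near (238,305) and (443,345), sit about 27 mm behind the reported TCP. Dots at -31 are cyan and at 0 are green. For a grip at 88 mm the reading must be about 42. I'm lowering 40 mm and closing.

{"fn": "drive_tool", "kwargs": {
  "slide": [
    [0,0,0.2],
    [0,0,0.2],
    [0,0,0.2],
    [0,0,0.2],
    [0,0,0.2],
    [0,0,0],
    [0,0,0],
    [0,0,0]
  ],
  "turn": [
    [0,0,0],
    [0,0,0],
    [0,0,0],
    [0,0,0],
    [0,0,0],
    [0,0,0],
    [0,0,0],
    [0,0,0]
  ]
}}

```text
time: 6.6
tcp_pos: [480.3, 243.0, 41.9]
ee_rot: [0.891, 0.454, 0.0, -0.0]
wrist_force: [0.3, 0.8, -0.3]
finger_gap: 0.998
grasp_force: 0.0
```

{"fn": "drive_tool", "kwargs": {
  "slide": [
    [0,0,0],
    [0,0,0],
    [0,0,0],
    [0,0,0],
    [0,0,0],
    [0,0,0],
    [0,0,0],
    [0,0,0]
  ],
  "turn": [
    [0,0,0],
    [0,0,0],
    [0,0,0],
    [0,0,0],
    [0,0,0],
    [0,0,0],
    [0,0,0],
    [0,0,0]
  ],
  "claw": -1
}}

```text
time: 7.27
tcp_pos: [480.2, 242.9, 41.7]
ee_rot: [0.891, 0.454, -0.0, -0.0]
wrist_force: [-0.2, -0.4, -0.3]
finger_gap: 0.433
grasp_force: 0.0
```

{"fn": "drive_tool", "kwargs": {
  "slide": [
    [0,0,0],
    [0,0,0],
    [0,0,0],
    [0,0,0],
    [0,0,0],
    [0,0,0],
    [0,0,0],
    [0,0,0]
  ],
  "turn": [
    [0,0,0],
    [0,0,0],
    [0,0,0],
    [0,0,0],
    [0,0,0],
    [0,0,0],
    [0,0,0],
    [0,0,0]
  ]
}}

```text
time: 7.93
tcp_pos: [480.2, 242.9, 41.7]
ee_rot: [0.891, 0.454, 0.0, 0.0]
wrist_force: [0.3, -0.7, -0.2]
finger_gap: 0.363
grasp_force: 30.0
```

Gripped with 32 mm opening and 30 N. Lifting about 170 mm, then I'll carry it to the post.

{"fn": "drive_tool", "kwargs": {
  "slide": [
    [0,0,-0.3],
    [0,0,-0.6],
    [0,0,-0.7],
    [0,0,-0.7],
    [0,0,-0.7],
    [0,0,-0.7],
    [0,0,-0.4],
    [0,0,-0.2]
  ],
  "turn": [
    [0,0,0],
    [0,0,0],
    [0,0,0],
    [0,0,0],
    [0,0,0],
    [0,0,0],
    [0,0,0],
    [0,0,0]
  ]
}}

```text
time: 8.6
tcp_pos: [480.9, 243.3, 217.9]
ee_rot: [0.891, 0.454, 0.003, 0.0]
wrist_force: [0.3, 0.0, -1.5]
finger_gap: 0.36
grasp_force: 30.0
```

```bash
python3 - <<'E'
from bench import monitor
from h import *
s=monitor.read_state();M=R.from_quat(s['ee_rot'])
print(s['tcp_pos'],s['wrist_force'],s['grasp_force'],(M.inv().apply(np.array([571,-169.5,0])-s['tcp_pos'])/40).round(2))
E
```

```text
[480.86165372 243.28449335 217.88331004] [ 3.27858910e-01  5.52614577e-04 -1.47864557e+00] 29.988478124141693 [-7.05  7.87  5.44]
```

{"fn": "drive_tool", "kwargs": {
  "slide": [
    [-0.2,0.22,0],
    [-0.4,0.45,0],
    [-0.5,0.56,0],
    [-0.5,0.56,0],
    [-0.5,0.56,0],
    [-0.5,0.56,0],
    [-0.5,0.56,0],
    [-0.5,0.56,0]
  ],
  "turn": [
    [0,0,0],
    [0,0,0],
    [0,0,0],
    [0,0,0],
    [0,0,0],
    [0,0,0],
    [0,0,0],
    [0,0,0]
  ]
}}

```text
time: 9.27
tcp_pos: [525.2, 29.4, 211.6]
ee_rot: [0.891, 0.454, -0.002, -0.001]
wrist_force: [0.4, 0.7, -1.1]
finger_gap: 0.365
grasp_force: 30.0
```

{"fn": "drive_tool", "kwargs": {
  "slide": [
    [-0.5,0.56,0],
    [-0.5,0.56,0],
    [-0.5,0.56,0],
    [-0.5,0.56,0],
    [-0.5,0.56,0],
    [-0.45,0.5,0],
    [-0.3,0.33,0],
    [-0.2,0.21,0]
  ],
  "turn": [
    [0,0,0],
    [0,0,0],
    [0,0,0],
    [0,0,0],
    [0,0,0],
    [0,0,0],
    [0,0,0],
    [0,0,0]
  ]
}}

```text
time: 9.93
tcp_pos: [568.0, -173.0, 211.1]
ee_rot: [0.892, 0.453, -0.002, -0.001]
wrist_force: [-0.7, -0.5, -2.8]
finger_gap: 0.362
grasp_force: 30.0
```

{"fn": "drive_tool", "kwargs": {
  "slide": [
    [0,0,0],
    [0,0,0],
    [0,0,0],
    [0,0,0],
    [0,0,0],
    [0,0,0],
    [0,0,0],
    [0,0,0]
  ],
  "turn": [
    [0,0,0.4],
    [0,0,0.4],
    [0,0,0.4],
    [0,0,0.4],
    [0,0,0],
    [0,0,0],
    [0,0,0],
    [0,0,0]
  ]
}}

```text
time: 10.6
tcp_pos: [568.9, -170.1, 213.4]
ee_rot: [0.92, 0.391, -0.0, -0.0]
wrist_force: [-0.8, -0.1, -2.4]
finger_gap: 0.36
grasp_force: 30.0
```

```bash
python3 - <<'E'
from bench import monitor, eyes
import pickle
from h import *
s=monitor.read_state();b,c=eyes.capture('scene'),eyes.capture('side');pickle.dump((s,b,c),open('d2.pkl','wb'))
print(s['tcp_pos'],s['wrist_force'],s['ee_rot'])
f=lambda i,x,y:cv2.resize(i['img'][y:y+120,x:x+80,::-1],(400,600),interpolation=cv2.INTER_CUBIC)
cv2.imwrite('pics/p.png',np.hstack([f(b,185,140),f(c,240,170)]))
E
```

```text
[ 568.91957068 -170.139091    213.38980182] [-0.84063001 -0.05954277 -2.42997524] [ 9.20329675e-01  3.91143446e-01 -2.22235468e-04 -2.10509824e-04]
```

View pics/p.png

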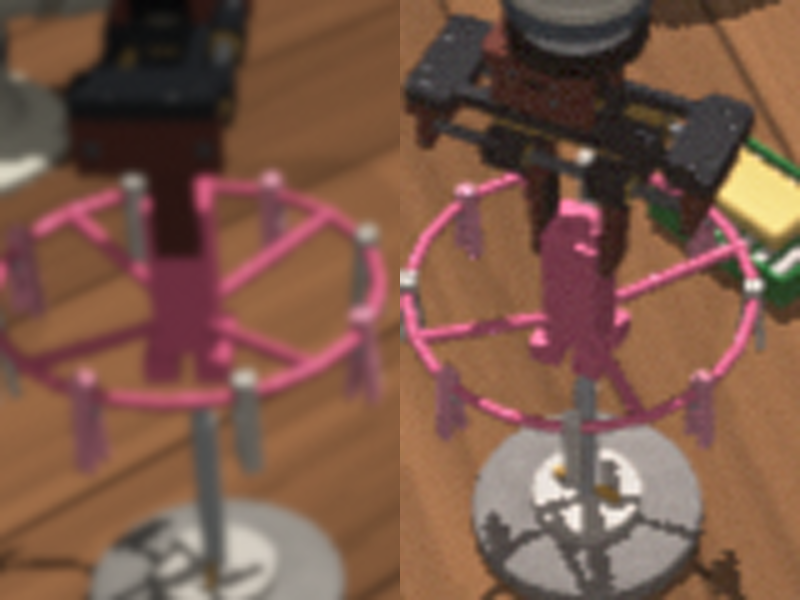

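Picture: hanger held level above the rod. Rod axis is at (203,380) in the scene crop and (584,385) in the side crop. Neck edges run 150–217 in the scene crop and 541–615 in the side crop. I'll compare these with the predicted silhouettes.

```bash
python3 - <<'E'
import pickle
from h import *
np.set_printoptions(precision=1,suppress=True)
s,b,c=pickle.load(open('d2.pkl','rb'));M=R.from_quat(s['ee_rot']);u0=s['tcp_pos'][2]-41.7
cx=lambda cam,P:((proj(cam,P)-((185,140) if cam is b else (240,170))+.4)*5+((0,0) if cam is b else (400,0)))
for n,cam in(('scene',b),('side',c)):
    print(n,'tip/base rod',cx(cam,[[571,-169.5,142],[571,-169.5,100],[571,-169.5,30]]).ravel())
    for h in(20,40,60):
        P=[np.r_[(s['tcp_pos']+M.apply([i,j,0]))[:2],u0+h] for i in(-16,16) for j in(-16,16)]
        q=cx(cam,P);print(h,'neck edges',q[:,0].min(),q[:,0].max(),'y',q[:,1].mean())
    # px per mm
    print(cx(cam,[[581,-169.5,150],[571,-159.5,150]])-cx(cam,[[571,-169.5,150]]))
# vertical pink silhouette edges by code
    im=cam['img'];hs=cv2.cvtColor(im,cv2.COLOR_RGB2HSV)
    m=(hs[...,0]>155)&(hs[...,1]>80)
    for y in ((190,194,198,202) if cam is b else(222,226,230,234)):
        r=np.where(m[y])[0]; off=(185,140,0) if cam is b else (240,170,400)
        print((y-off[1])*5,[ (int((x-off[0])*5+off[2])) for x in r if 180<x<310])
E
```

```text
scene tip/base rod [200.1 406.1 205.4 467.7 213.6 564.3]
20 neck edges 155.1296610155492 223.99317520969728 y 328.2719843646324
40 neck edges 151.87326239952296 221.63245540453698 y 296.0584434433795
60 neck edges 148.53711783197068 219.21543700608478 y 263.06628069957816
[[11.9  8.4]
 [14.9 -7.8]]
250 [5, 10, 15, 20, 25, 105, 110, 115, 120, 145, 150, 155, 160, 190, 195, 200, 205, 210, 260, 265, 270, 275, 280, 285, 360, 365, 370, 375]
270 [-10, -5, 0, 5, 10, 15, 20, 25, 30, 130, 135, 140, 145, 150, 155, 160, 165, 170, 175, 180, 185, 190, 195, 200, 205, 210, 215, 235, 240, 245, 250, 255, 365, 370, 375, 380]
290 [-15, -10, -5, 15, 20, 25, 30, 35, 150, 155, 160, 165, 170, 175, 180, 185, 190, 195, 200, 205, 210, 215, 220, 225, 230, 365, 370, 375, 380]
310 [155, 160, 165, 170, 175, 180, 185, 190, 195, 200, 205, 210, 215, 220, 350, 355, 360, 365, 370, 375]
side tip/base rod [582.6 370.9 583.2 415.6 584.  486.4]
20 neck edges 541.7967844734862 615.802060405244 y 317.6143472846268
40 neck edges 541.1302764991633 615.8568747317635 y 294.6531414210754
60 neck edges 540.450640743159 615.9127610484354 y 271.24127353007503
[[ 16.1  -4.4]
 [ -5.5 -12.3]]
260 [410, 415, 540, 545, 550, 555, 560, 565, 570, 575, 580, 585, 590, 595, 680, 685, 690, 695, 700, 705, 710, 715, 740, 745]
280 [545, 550, 555, 560, 565, 570, 575, 580, 585, 590, 595, 600, 605, 610, 635, 640, 645, 650, 655, 660, 665]
300 [400, 405, 410, 545, 550, 555, 560, 565, 570, 575, 580, 585, 590, 595, 600, 605, 610, 615, 745]
320 [405, 410, 415, 485, 490, 495, 500, 505, 510, 515, 520, 525, 530, 535, 540, 545, 550, 555, 560, 565, 570, 575, 580, 585, 590, 595, 600, 605, 610, 615, 620, 625, 740, 745]
```

```bash
python3 - <<'E'
import pickle
from h import *
np.set_printoptions(precision=2,suppress=True)
d=pickle.load(open('d0.pkl','rb'));s,b,c=pickle.load(open('d2.pkl','rb'));M=R.from_quat(s['ee_rot']);u0=s['tcp_pos'][2]-41.7
def edges(p):   # sub-pixel rise and fall of a profile
    h=(np.median(np.r_[p[:2],p[-2:]])+p.max())/2; i=np.where(p>h)[0]; a,z=i[0],i[-1]
    return a-(p[a]-h)/(p[a]-p[a-1]) , z+(p[z]-h)/(p[z]-p[z+1])
res={}
for n,cam,rows,x0,x1,X,Y in(('scene',d['scene'],range(224,236),218,235,571,-169.5),('side',d['side'],range(247,251),271,283,571,-169.5)):
    hs=cv2.cvtColor(cam['img'],cv2.COLOR_RGB2HSV).astype(float); E=[]
    top,bot=proj(cam,[[X,Y,135],[X,Y,60]])
    for y in rows:
        try:a=np.mean(edges(255-hs[y,x0:x1,1]))+x0
        except Exception as e: print('bad',y);continue
        px=top[0]+(bot[0]-top[0])*(y-top[1])/(bot[1]-top[1]); E.append(a-px)
    print(n,'rod obs-pred px',np.array(E)); res[n]=np.median(E)
print(res)
for n,cam,rows,x0,x1 in(('scene',b,range(196,208),206,239),('side',c,range(225,233),262,289)):
    lab=cv2.cvtColor(cam['img'],cv2.COLOR_RGB2LAB).astype(float)
    for y in rows:
        try:e=np.array(edges(lab[y,x0:x1,1]-lab[y,x0:x1,2]))+x0
        except Exception: print('bad',y);continue
        best=None
        for h in np.arange(15,75,.5):
            q=proj(cam,[np.r_[(s['tcp_pos']+M.apply([i,j,0]))[:2],u0+h] for i in(-16,16) for j in(-16,16)])
            k=abs(q[:,1].mean()-y)
            if best is None or k<best[0]: best=(k,q[:,0].min(),q[:,0].max())
        print(n,y,'neck',e-np.array(best[1:]))
E
```

```text
scene rod obs-pred px [0.45 0.43 0.33 0.23 0.22 0.28 0.28 0.23 0.23 0.17 0.15 0.24]
side rod obs-pred px [0.4  0.4  0.4  0.39]
{'scene': np.float64(0.23566789274403277), 'side': np.float64(0.39784853249832963)}
scene 196 neck [-2.19  5.38]
scene 197 neck [-0.97  3.81]
scene 198 neck [-0.47  2.67]
scene 199 neck [-0.49  1.31]
scene 200 neck [-0.43  0.4 ]
scene 201 neck [-0.37  0.34]
scene 202 neck [-0.48  1.54]
scene 203 neck [-0.6   2.57]
scene 204 neck [-1.06  2.78]
scene 205 neck [-2.89  3.2 ]
scene 206 neck [-3.71  4.38]
scene 207 neck [0.21 6.24]
side 225 neck [ 0.18 -0.51]
bad 226
bad 227
side 228 neck [8.61 4.75]
side 229 neck [0.54 3.98]
side 230 neck [0.09 1.46]
side 231 neck [-0.    0.95]
side 232 neck [-1.23  2.35]
```

{"fn": "drive_tool", "kwargs": {
  "slide": [
    [0.035,0.027,0],
    [0.035,0.027,0],
    [0,0,0.1],
    [0,0,0.1],
    [0,0,0.1],
    [0,0,0.1],
    [0,0,0.1],
    [0,0,0]
  ],
  "turn": [
    [0,0,0],
    [0,0,0],
    [0,0,0],
    [0,0,0],
    [0,0,0],
    [0,0,0],
    [0,0,0],
    [0,0,0]
  ]
}}

```text
time: 11.37
tcp_pos: [572.1, -169.6, 192.2]
ee_rot: [0.921, 0.391, -0.001, -0.001]
wrist_force: [-0.0, -0.2, -2.7]
finger_gap: 0.364
grasp_force: 30.0
```

{"fn": "drive_tool", "kwargs": {
  "slide": [
    [0,0,0.06],
    [0,0,0.06],
    [0,0,0.06],
    [0,0,0.06],
    [0,0,0.06],
    [0,0,0.06],
    [0,0,0],
    [0,0,0]
  ],
  "turn": [
    [0,0,0],
    [0,0,0],
    [0,0,0],
    [0,0,0],
    [0,0,0],
    [0,0,0],
    [0,0,0],
    [0,0,0]
  ]
}}

```text
time: 12.03
tcp_pos: [572.5, -169.7, 179.1]
ee_rot: [0.921, 0.391, -0.0, -0.0]
wrist_force: [0.7, -0.6, -2.1]
finger_gap: 0.363
grasp_force: 30.0
```

{"fn": "drive_tool", "kwargs": {
  "slide": [
    [0,0,0.05],
    [0,0,0.05],
    [0,0,0.05],
    [0,0,0.05],
    [0,0,0.05],
    [0,0,0.05],
    [0,0,0],
    [0,0,0]
  ],
  "turn": [
    [0,0,0],
    [0,0,0],
    [0,0,0],
    [0,0,0],
    [0,0,0],
    [0,0,0],
    [0,0,0],
    [0,0,0]
  ]
}}

```text
time: 12.7
tcp_pos: [572.5, -169.7, 167.1]
ee_rot: [0.92, 0.391, -0.0, -0.0]
wrist_force: [-0.3, -0.8, -1.7]
finger_gap: 0.363
grasp_force: 30.0
```

```bash
python3 - <<'E'
from bench import monitor, eyes
from h import *
s=monitor.read_state();b,c=eyes.capture('scene'),eyes.capture('side')
print(s['tcp_pos'],s['wrist_force'],s['ft_torque'])
f=lambda i,x,y:cv2.resize(i['img'][y:y+120,x:x+80,::-1],(400,600),interpolation=cv2.INTER_CUBIC)
cv2.imwrite('pics/p2.png',np.hstack([f(b,185,160),f(c,240,180)]))
E
```

```text
[ 572.51862006 -169.68239706  167.09540672] [-0.25589508 -0.84269849 -1.68671007] [-0.00098963  0.00581101 -0.00736856]
```

View pics/p2.png

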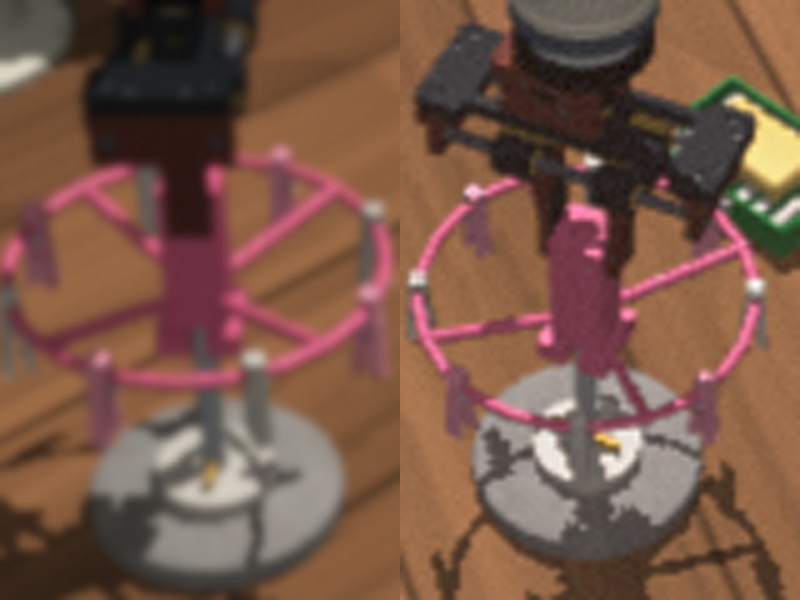

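The last picture shows the rod entering the foot centrally in both views, at (205,345) in the scene crop and (583,370) in the side crop. Forces are near zero, so it is threaded. Lowering on.

{"fn": "drive_tool", "kwargs": {
  "slide": [
    [0,0,0.12],
    [0,0,0.12],
    [0,0,0.12],
    [0,0,0.12],
    [0,0,0.12],
    [0,0,0.12],
    [0,0,0.12],
    [0,0,0]
  ],
  "turn": [
    [0,0,0],
    [0,0,0],
    [0,0,0],
    [0,0,0],
    [0,0,0],
    [0,0,0],
    [0,0,0],
    [0,0,0]
  ]
}}

```text
time: 13.47
tcp_pos: [572.1, -169.5, 132.1]
ee_rot: [0.92, 0.391, -0.001, -0.001]
wrist_force: [-0.8, -1.0, -1.7]
finger_gap: 0.362
grasp_force: 30.0
```

{"fn": "drive_tool", "kwargs": {
  "slide": [
    [0,0,0.12],
    [0,0,0.12],
    [0,0,0.12],
    [0,0,0.12],
    [0,0,0.12],
    [0,0,0.12],
    [0,0,0.12],
    [0,0,0]
  ],
  "turn": [
    [0,0,0],
    [0,0,0],
    [0,0,0],
    [0,0,0],
    [0,0,0],
    [0,0,0],
    [0,0,0],
    [0,0,0]
  ]
}}

```text
time: 14.13
tcp_pos: [572.0, -169.5, 98.5]
ee_rot: [0.921, 0.391, -0.001, -0.001]
wrist_force: [-0.5, 0.4, -2.3]
finger_gap: 0.364
grasp_force: 30.0
```

{"fn": "drive_tool", "kwargs": {
  "slide": [
    [0,0,0.06],
    [0,0,0.06],
    [0,0,0.06],
    [0,0,0.06],
    [0,0,0.06],
    [0,0,0.03],
    [0,0,0.03],
    [0,0,0]
  ],
  "turn": [
    [0,0,0],
    [0,0,0],
    [0,0,0],
    [0,0,0],
    [0,0,0],
    [0,0,0],
    [0,0,0],
    [0,0,0]
  ]
}}

```text
time: 14.8
tcp_pos: [572.5, -169.7, 85.4]
ee_rot: [0.921, 0.391, -0.0, -0.0]
wrist_force: [0.3, -0.3, -1.8]
finger_gap: 0.36
grasp_force: 30.0
```

{"fn": "drive_tool", "kwargs": {
  "slide": [
    [0,0,0.01],
    [0,0,0.01],
    [0,0,0.01],
    [0,0,0.01],
    [0,0,0.01],
    [0,0,0.01],
    [0,0,0],
    [0,0,0]
  ],
  "turn": [
    [0,0,0],
    [0,0,0],
    [0,0,0],
    [0,0,0],
    [0,0,0],
    [0,0,0],
    [0,0,0],
    [0,0,0]
  ]
}}

```text
time: 15.47
tcp_pos: [572.6, -169.7, 83.3]
ee_rot: [0.921, 0.391, -0.0, -0.0]
wrist_force: [-0.0, -0.0, -2.0]
finger_gap: 0.363
grasp_force: 30.0
```

{"fn": "drive_tool", "kwargs": {
  "slide": [
    [0,0,0.01],
    [0,0,0.01],
    [0,0,0.01],
    [0,0,0.01],
    [0,0,0.01],
    [0,0,0.01],
    [0,0,0],
    [0,0,0]
  ],
  "turn": [
    [0,0,0],
    [0,0,0],
    [0,0,0],
    [0,0,0],
    [0,0,0],
    [0,0,0],
    [0,0,0],
    [0,0,0]
  ]
}}

```text
time: 16.13
tcp_pos: [572.6, -169.7, 80.9]
ee_rot: [0.92, 0.391, -0.0, -0.0]
wrist_force: [-0.3, -0.1, -2.2]
finger_gap: 0.358
grasp_force: 30.0
```

{"fn": "drive_tool", "kwargs": {
  "slide": [
    [0,0,0.01],
    [0,0,0.01],
    [0,0,0.01],
    [0,0,0.01],
    [0,0,0],
    [0,0,0],
    [0,0,0],
    [0,0,0]
  ],
  "turn": [
    [0,0,0],
    [0,0,0],
    [0,0,0],
    [0,0,0],
    [0,0,0],
    [0,0,0],
    [0,0,0],
    [0,0,0]
  ]
}}

```text
time: 16.8
tcp_pos: [572.7, -169.7, 79.3]
ee_rot: [0.92, 0.391, 0.0, -0.0]
wrist_force: [0.5, -0.3, -2.4]
finger_gap: 0.366
grasp_force: 30.0
```

{"fn": "drive_tool", "kwargs": {
  "slide": [
    [0,0,0.005],
    [0,0,0.005],
    [0,0,0.005],
    [0,0,0.005],
    [0,0,0.005],
    [0,0,0],
    [0,0,0],
    [0,0,0]
  ],
  "turn": [
    [0,0,0],
    [0,0,0],
    [0,0,0],
    [0,0,0],
    [0,0,0],
    [0,0,0],
    [0,0,0],
    [0,0,0]
  ]
}}

```text
time: 17.47
tcp_pos: [572.6, -169.7, 78.3]
ee_rot: [0.92, 0.391, 0.0, -0.0]
wrist_force: [1.2, 1.4, -2.3]
finger_gap: 0.363
grasp_force: 30.0
```

{"fn": "drive_tool", "kwargs": {
  "slide": [
    [0,0,0.005],
    [0,0,0.005],
    [0,0,0.005],
    [0,0,0.005],
    [0,0,0.005],
    [0,0,0],
    [0,0,0],
    [0,0,0]
  ],
  "turn": [
    [0,0,0],
    [0,0,0],
    [0,0,0],
    [0,0,0],
    [0,0,0],
    [0,0,0],
    [0,0,0],
    [0,0,0]
  ]
}}

```text
time: 18.13
tcp_pos: [572.6, -169.7, 77.3]
ee_rot: [0.921, 0.391, 0.0, -0.0]
wrist_force: [1.7, 0.4, -1.6]
finger_gap: 0.36
grasp_force: 30.0
```

No vertical reaction at 2 mm below bar height, so the slot appears to be passing over the bar. Carrying on slowly.

{"fn": "drive_tool", "kwargs": {
  "slide": [
    [0,0,0.01],
    [0,0,0.01],
    [0,0,0.01],
    [0,0,0.01],
    [0,0,0.01],
    [0,0,0],
    [0,0,0],
    [0,0,0]
  ],
  "turn": [
    [0,0,0],
    [0,0,0],
    [0,0,0],
    [0,0,0],
    [0,0,0],
    [0,0,0],
    [0,0,0],
    [0,0,0]
  ]
}}

```text
time: 18.8
tcp_pos: [572.6, -169.7, 75.3]
ee_rot: [0.92, 0.391, 0.0, -0.0]
wrist_force: [2.0, 0.8, -1.9]
finger_gap: 0.363
grasp_force: 30.0
```

{"fn": "drive_tool", "kwargs": {
  "slide": [
    [0,0,0.01],
    [0,0,0.01],
    [0,0,0.01],
    [0,0,0.01],
    [0,0,0],
    [0,0,0],
    [0,0,0],
    [0,0,0]
  ],
  "turn": [
    [0,0,0],
    [0,0,0],
    [0,0,0],
    [0,0,0],
    [0,0,0],
    [0,0,0],
    [0,0,0],
    [0,0,0]
  ]
}}

```text
time: 19.47
tcp_pos: [572.6, -169.7, 73.7]
ee_rot: [0.921, 0.391, 0.0, -0.0]
wrist_force: [0.9, 1.2, -1.5]
finger_gap: 0.361
grasp_force: 30.0
```

{"fn": "drive_tool", "kwargs": {
  "slide": [
    [0,0,0.005],
    [0,0,0.005],
    [0,0,0.005],
    [0,0,0.005],
    [0,0,0.005],
    [0,0,0],
    [0,0,0],
    [0,0,0]
  ],
  "turn": [
    [0,0,0],
    [0,0,0],
    [0,0,0],
    [0,0,0],
    [0,0,0],
    [0,0,0],
    [0,0,0],
    [0,0,0]
  ]
}}

```text
time: 20.13
tcp_pos: [572.7, -169.7, 72.7]
ee_rot: [0.921, 0.391, 0.0, 0.0]
wrist_force: [1.1, 1.1, -0.1]
finger_gap: 0.362
grasp_force: 30.0
```

{"fn": "drive_tool", "kwargs": {
  "slide": [
    [0,0,0.005],
    [0,0,0.005],
    [0,0,0.005],
    [0,0,0.005],
    [0,0,0.005],
    [0,0,0],
    [0,0,0],
    [0,0,0]
  ],
  "turn": [
    [0,0,0],
    [0,0,0],
    [0,0,0],
    [0,0,0],
    [0,0,0],
    [0,0,0],
    [0,0,0],
    [0,0,0]
  ]
}}

```text
time: 20.8
tcp_pos: [572.6, -169.7, 71.7]
ee_rot: [0.92, 0.391, 0.0, -0.0]
wrist_force: [2.6, 1.1, -1.0]
finger_gap: 0.358
grasp_force: 30.0
```

{"fn": "drive_tool", "kwargs": {
  "slide": [
    [0,0,0.005],
    [0,0,0.005],
    [0,0,0.005],
    [0,0,0],
    [0,0,0],
    [0,0,0],
    [0,0,0],
    [0,0,0]
  ],
  "turn": [
    [0,0,0],
    [0,0,0],
    [0,0,0],
    [0,0,0],
    [0,0,0],
    [0,0,0],
    [0,0,0],
    [0,0,0]
  ]
}}

```text
time: 21.47
tcp_pos: [572.8, -169.7, 71.7]
ee_rot: [0.92, 0.391, 0.0, 0.0]
wrist_force: [0.8, 2.7, 5.4]
finger_gap: 0.358
grasp_force: 30.0
```

{"fn": "drive_tool", "kwargs": {
  "slide": [
    [0,0,0.005],
    [0,0,0.005],
    [0,0,0],
    [0,0,0],
    [0,0,0],
    [0,0,0],
    [0,0,0],
    [0,0,0]
  ],
  "turn": [
    [0,0,0],
    [0,0,0],
    [0,0,0],
    [0,0,0],
    [0,0,0],
    [0,0,0],
    [0,0,0],
    [0,0,0]
  ]
}}

```text
time: 22.13
tcp_pos: [572.8, -169.7, 71.7]
ee_rot: [0.92, 0.391, 0.0, 0.0]
wrist_force: [0.4, 3.0, 7.3]
finger_gap: 0.363
grasp_force: 30.0
```

It seats at exactly 71.7, collar height, with light contact of about 9 N. Releasing and retreating upward.

{"fn": "drive_tool", "kwargs": {
  "slide": [
    [0,0,0],
    [0,0,0],
    [0,0,0],
    [0,0,0],
    [0,0,0],
    [0,0,0],
    [0,0,0],
    [0,0,0]
  ],
  "turn": [
    [0,0,0],
    [0,0,0],
    [0,0,0],
    [0,0,0],
    [0,0,0],
    [0,0,0],
    [0,0,0],
    [0,0,0]
  ],
  "claw": 1
}}

```text
time: 22.8
tcp_pos: [572.6, -169.8, 70.6]
ee_rot: [0.921, 0.391, -0.0, -0.0]
wrist_force: [-0.7, -0.4, -0.2]
finger_gap: 0.934
grasp_force: 0.0
```

{"fn": "drive_tool", "kwargs": {
  "slide": [
    [0,0,-0.2],
    [0,0,-0.4],
    [0,0,-0.5],
    [0,0,-0.5],
    [0,0,-0.5],
    [0,0,-0.4],
    [0,0,-0.2],
    [0,0,0]
  ],
  "turn": [
    [0,0,0],
    [0,0,0],
    [0,0,0],
    [0,0,0],
    [0,0,0],
    [0,0,0],
    [0,0,0],
    [0,0,0]
  ]
}}

```text
time: 23.47
tcp_pos: [573.6, -170.1, 181.9]
ee_rot: [0.92, 0.391, 0.002, 0.002]
wrist_force: [-0.3, -0.8, 0.7]
finger_gap: 1.0
grasp_force: 0.0
```

```bash
python3 - <<'E'
from bench import monitor, eyes
from h import *
s=monitor.read_state();print(s['time'],s['tcp_pos'],s['wrist_force'],s['finger_gap'],s['grasp_force'])
# neck-top / ring check: fit ellipse to pink ring, compare with prediction for a seated level hanger
for n in('scene','side'):
    c=eyes.capture(n);hs=cv2.cvtColor(c['img'],cv2.COLOR_RGB2HSV)
    m=((hs[...,0]>155)&(hs[...,1]>80)).astype('u1'); p=cv2.findNonZero(m)
    t=np.linspace(0,2*np.pi,90)
    for z in(83,91):
        q=proj(c,np.c_[572.5+98*np.cos(t),-169.7+98*np.sin(t),0*t+z]).astype('f4')
        print(n,z,'pred ring box',q.min(0),q.max(0),'hit',np.mean([m[int(round(v))-0:int(round(v))+1,int(round(u))].any() for u,v in q]))
    print('pink box',cv2.boundingRect(p))
E
```

```text
23.4667 [ 573.56697134 -170.06883285  181.85755803] [-0.31726752 -0.79685776  0.65447197] 0.9998904936582743 0.0
scene 83 pred ring box [189.94698 216.73956] [262.2737  263.26996] hit 0.4888888888888889
scene 91 pred ring box [189.5882  214.54762] [262.2417  260.94626] hit 0.16666666666666666
pink box (33, 36, 231, 241)
side 83 pred ring box [244.35504 231.68102] [309.18204 282.78598] hit 0.3111111111111111
side 91 pred ring box [244.21817 230.01138] [309.2832 281.1666] hit 0.16666666666666666
pink box (244, 188, 278, 232)
```

The ring matches the seated height in both cameras and the hanger is released. Settling the arm, then handing in.

{"fn": "drive_tool", "kwargs": {
  "slide": [
    [0,0,0],
    [0,0,0],
    [0,0,0],
    [0,0,0],
    [0,0,0],
    [0,0,0],
    [0,0,0],
    [0,0,0]
  ],
  "turn": [
    [0,0,0],
    [0,0,0],
    [0,0,0],
    [0,0,0],
    [0,0,0],
    [0,0,0],
    [0,0,0],
    [0,0,0]
  ]
}}

```text
time: 24.23
tcp_pos: [572.6, -169.7, 178.8]
ee_rot: [0.921, 0.391, 0.0, 0.0]
wrist_force: [0.0, 0.2, -0.3]
finger_gap: 0.999
grasp_force: 0.0
```

```bash
python3 -c "
from bench import sign_off
print(sign_off())"
```

```text
the job is handed in; nothing more can be done
None
```

The job is handed in at about 24 s, verdict not shown: by height, force and camera readings the hanger is home on the collar and released, and the slots met the bar without a search turn because I pre-aligned it from the pictures; the first close missed because the fingertips sit about 27 mm short of the reported tool point.

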